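# Bring a ham mould press on to pressure by its ratchet knob

### The arm

A 6-joint arm with a two-finger parallel gripper is mounted at the origin on the work surface. World frame = base frame: x ahead of the robot, y to its left, z up, the work surface at z = 0. Lengths are in m, angles in degrees, forces in N, time in s.
With the tool pointing down it reaches from about 0.35 to 0.95 m from the base axis. Payload 17.4 kg.
Tool frame: the origin (TCP) lies on the mounting face of the last link; the fingertips stand 186 mm ahead of it and the grasp point (between the pads) lies 167 mm ahead of it; z points along the fingers, y is the line along which they close (so a half turn about z gives the same grasp; the last joint's range is limited). The gripper opens to 93 mm and grips with 3 to 60 N. Pads are 15 mm wide; open, the fingers measure 128 mm over their backs; the gripper's body (75 mm by 188 mm) begins 65 mm behind the grasp point.
Start: joints at [-79.343, 6.646, 82.598, -0, 90.757, -2.166], TCP at [0.15, -0.658, 0.405] pointing down, gripper open.
Joint ranges: [-162.19, 162.19], [-47.58, 125.68], [4.15, 143.07], [-65.23, 245.23], [0.69, 171.88], [-170.13, 170.13]. Speed limits (degrees/s): [108.29, 108.29, 127.2, 180, 180, 180].

### API

Orientations are given as a 3x3 rotation matrix whose columns are the frame's x, y, z axes.
In Python, from cell import ctrl gives the robot as it stands.
- The arm moves only by the tool play_rows, never from a script. Its argument "deltas" is a list that holds one entry, the list of rows, each a list of 6 numbers: the shift along the tool's x, y, z in m, then the turn, a rotation vector about the tool's x, y, z in rad. In form: [[[tx, ty, tz, wx, wy, wz], ...]]. A call has 1 to 8 rows; each row shifts and turns the commanded pose from where the row before left it, along the tool's axes as they then stand; what a row does not reach is not made up. A row lasts 1/10 s, in which the tool goes at most 50 mm and 8.59 degrees, less where a joint would pass 70% of its speed; a pose out of reach is approached as far as the arm can. A call with a gripper value outside its range is refused whole. "fingers" is the opening, from -1 (shut) to 1 (fully open), set as the call begins (left out, the last holds). The fingers move at their own pace and stop on an object; "grip_force" is the grip in N (left out, the last holds). Time passes only in rows, so rows that do not move let the fingers close. It gives the time, the measured TCP pose, the force, the opening and the grip force at its end, in the units of the state.
- ctrl.get_state(): the state, without advancing time (a new reading comes with each control period).
- ctrl.snapshot(name): name is "side" or "top" or "wrist"; returns a dict with "image" (400x640x3 uint8, blue, green, red), "z_map" (400x640 float32, m along the optical axis (not along the pixel's ray), 0 where there is no reading), "mtx" (3x3 intrinsics, pixels), "R" (3x3) and "t" (3): a world point X has camera coordinates R X + t. Camera axes: x right, y down, z forward; pixel columns grow to the right and rows downward; lengths in m; the calibration is good to about 2 mm. A picture is of the moment at which its call begins.
- ctrl.hand_in(): hands the job in; it is judged then, once.
Trained networks look in the newest picture that a camera, given by its name, has taken for a name from the list of things; names that differ only in an ending like _2 or _b are one class to them, and where a whole thing is asked for, a point or a joint stands for the part that bears it (a point fixed in the world has none). Each returns a list of dicts, best first, with "score" (0 to 1); they miss things now and then, are a little off and sometimes report something else, mostly with a low value. They report only what shows in the picture. A call takes as long as a camera call.
- ctrl.search_frame(camera, name): "rect" ([centre column, centre row, width, height] in pixels, round what is visible of it).
- ctrl.landmark_of(camera, name): "uv" ([column, row] in pixels: a listed point, or the origin of a listed thing).
The state is a dict: "clock": time; "joints": joint angles; "qd": joint speeds; "effort": joint torques, N m; "tcp_pos": TCP position; "tool_rot": TCP orientation; "wrist_force": force on the tool from outside, world axes, zero at the start; "ft_torque": the same for the moment, N m; "opening": opening from 0.0 (shut) to 1.0 (fully open); "finger_force": force on a finger pad.
Only numpy, scipy, OpenCV 4.12 (cv2) and the standard library are available. Lean on these libraries where they do the work, as an engineer would, in place of code of your own. Each camera call takes 0.05 s, during which the arm holds its last target. There are 200 camera calls.

### The job

Bring the ham mould on to pressure: swing the press bar in over the mould until its slot is fully home on the stud, then wind the ratchet knob clockwise: it runs light at first, then you feel the lid springs take the load; stop on the third click made under load. Let go with the pawl holding that tooth; do not ram the bar against its stud, and leave the things round about where they are.

Things in the scene. Friction and masses are not known exactly. Their poses are not given: they have to be found in the camera images.
- press: Steel ham mould press, fixed. Origin: centre of the underside of its base plate (150 mm along x, 270 along y), z up. On it an open mould 112 x 160 mm, rim 100 mm up, with a sprung lid lying in it; its middle is at x = y = 0. Upright 16 mm studs stand at x = 0, y = -100 mm (the bar's pivot) and y = +100 mm (taken by the bar's slot; 28 mm head, top 148 mm up)
- bar: Steel swing bar 44 mm wide, 8 mm thick, 280 mm long, underside 128 mm above the bench. Origin on its pivot, y axis along it to the free end. Starts swung open 0.3 to 0.6 rad anticlockwise (from above), free end towards the press's -x side. Home: its y axis along the press's y axis, the slot (in its +x edge, 200 mm out) dead against the stud. Friction 0.2 N m. It carries knob and spindle
- bar_pivot (a point): Point on the bar's pivot axis, 157 mm above the bench. The bar closes clockwise seen from above. Middle distances from here along the bar: knob 100 mm, slot 200 mm, handle 240 mm
- handle: The bar's handle: an upright black post, 18 mm thick, from 136 to 178 mm above the bench, at the free end, 240 mm from the pivot, clear all round. Origin at its foot. It turns loosely on its pin. More than 40 N on it counts as ramming
- bar_handle (a point): Middle of the bar's handle, 157 mm above the bench. Home, it stands at x = 0, y = +140 mm of the press
- knob_grip (a point): On the knob's axis, 168 mm above the bench. Round black fluted knob, 58 mm across, 152 to 184 mm above the bench, white line on top. Below it the ratchet wheel, 72 mm across, 140 to 148 mm up: 16 teeth, one click is 22.5 degrees. It turns clockwise only (from above) and can be gripped afresh at any tooth. Unloaded, winding takes up to 0.08 N m, rising over each tooth and falling away at the click
- pawl_tip (a point): Tip of the sprung pawl, in the plane of the wheel, 144 mm above the bench: about 33 mm from the knob's axis when down between teeth, 39 mm on a tooth's crest. Let go just after a click, a loaded knob falls back a few degrees at most on to the pawl; let go between clicks, it runs back to the last tooth
- spindle: Steel spindle, 15 mm thick, with a flat 20 mm foot, below the knob under the bar. It goes down 1.5 mm for each click. Origin 3.5 mm above its foot's underside. Once it meets the lid springs the knob needs 0.08 to 0.2 N m more within the first click and some 0.08 N m more with each further one, up to about 0.45 N m. The first click whose seat bears load counts as one, the third is wanted
- cap: Steel push cap, 33 mm across, in the spring cup on the lid, under the spindle when the bar is home; origin 12 mm below its top. At the start the foot clears it by 0.8 to 2 mm. It first sinks loosely (about 2 N) by 0.6 to 5.8 mm of play that cannot be seen and differs each time, then meets the lid springs: about 40 N within the first click, then some 20 N for each click more. Over 140 N crushes them
- patty_ring: Bystander: open steel ring 110 mm across, 30 mm high. Origin: centre of its underside
- tamper: Bystander: round aluminium patty tamper 104 mm across with a T handle, 86 mm high. Origin: centre of its underside
- portion_scale: Bystander: white kitchen scale, 200 x 150 mm, 38 mm high. Origin: centre of its underside

How it is judged (in metres and radians):
On the way, in this order (a step that is already met when the one before it is completed fails the run):
1. the bar is swung home on its stud before any pressure is put on (x of bar_handle in the frame of press above -0.005 m and contact force between spindle and cap below 5 N), for 0.2 s.
2. the lid springs are loaded, with the bar home (x of bar_handle in the frame of press above -0.005 m and contact force between spindle and cap above 60 N), for 0.1 s.
At the end, for the whole second after the job is handed in: The bar is home (handle within 5 mm of its home line), the pawl is down in a tooth gap (tip within 35.5 mm of the knob's axis) and alone holds the spindle on the cap with 67 to 101 N, which is the third click under load (about a quarter of a click to spare either way); all at rest (x of bar_handle in the frame of press above -0.005 m and contact force between spindle and cap between 67 and 101 N and horizontal distance between pawl_tip and knob_grip below 0.0355 m and angular speed of bar below 0.05 rad/s); the robot touches nothing.
It fails at once if the lid springs are crushed: over 140 N on the cap (contact force between spindle and cap above 140 N).
It fails at once if the bar is rammed home: more than 40 N on its handle (contact force between the fingers and handle above 40 N).
It fails at once if a bystander (ring, tamper or scale) is shifted by more than 20 mm (distance of any of patty_ring, tamper, portion_scale from where it was at the start of the episode above 0.02 m).
It also fails if it takes over 72 s, if anything falls off the work surface, if the arm or the gripper's body presses on something with over 40 N, if the wrist force passes 120 N, or if a joint passes its speed limit or range.

## Working session

There is one attempt and no reset: what is moved stays moved. The work goes in short steps, Python scripts to look and compute and a tool call to move; the robot and the scene stay as the last step left them, time stands still between calls to the robot, and variables do not carry over. Pictures are saved under pics/ and viewed, at most 10 in all, crops included, and the job is handed in when it is done.

Besides the shell and the picture viewer there is one more tool, called after "Call:" as name(argument=value, ...), one argument or row to a line, values as JSON. play_rows: Moves the arm, as the interface text tells. Its arguments: {"type":"object","properties":{"deltas":{"type":"array","items":{"type":"array","items":{"type":"array","items":{"type":"number"}}}},"fingers":{"type":"number"},"grip_force":{"type":"number"}},"required":["deltas"]}

```bash
mkdir -p pics
cat > h.py <<'E'
import numpy as np, cv2
from cell import ctrl
def ray_at_z(s,uv,z):
    R=np.array(s["R"]);t=np.array(s["t"]);c=-R.T@t
    d=R.T@np.linalg.inv(np.array(s["mtx"]))@np.array([uv[0],uv[1],1.]);return c+d*(z-c[2])/d[2]
def proj(s,X):
    p=np.array(s["mtx"])@(np.array(s["R"])@np.array(X)+np.array(s["t"]));return p[:2]/p[2]
Z=dict(bar_pivot=.157,bar_handle=.157,knob_grip=.168,pawl_tip=.144,press=0,handle=.136,cap=.1,patty_ring=0,tamper=0,portion_scale=0)
E
python3 - <<'E'
from h import *
np.set_printoptions(precision=4,suppress=True)
for c in("top","side"):
    s=ctrl.snapshot(c);cv2.imwrite(f"pics/{c}0.png",s["image"])
    for n,z in Z.items():
        for d in ctrl.landmark_of(c,n)[:2]: print(c,n,round(d["score"],2),np.round(d["uv"],1),ray_at_z(s,d["uv"],z))
print({k:np.round(v,3) for k,v in ctrl.get_state().items()})
E
```

```text
top bar_pivot 0.75 [392.5 203.5] [ 0.5929 -0.1534  0.157 ]
top bar_handle 0.86 [305.1 224.8] [0.5296 0.0771 0.157 ]
top knob_grip 0.93 [354.8 209.8] [ 0.5724 -0.0529  0.168 ]
top pawl_tip 0.65 [364.8 214.1] [ 0.5634 -0.0815  0.144 ]
top press 0.9 [350.6 202.8] [ 0.6056 -0.0508  0.    ]
top handle 0.53 [302.2 228.9] [0.5193 0.0853 0.136 ]
top handle 0.35 [353.3 211.9] [ 0.569 -0.051  0.136]
top cap 0.45 [347.7 199.1] [ 0.6067 -0.0369  0.1   ]
top patty_ring 0.61 [388.4 253.5] [ 0.4586 -0.1659  0.    ]
top tamper 0.83 [427.2 204.9] [ 0.6059 -0.2787  0.    ]
top portion_scale 0.74 [249.  185.6] [0.6484 0.2536 0.    ]
side bar_pivot 0.69 [334.3 132.5] [ 0.5996 -0.1448  0.157 ]
side bar_handle 0.94 [340.4 196.5] [0.5168 0.0758 0.157 ]
side knob_grip 0.74 [334.2 153.4] [ 0.5723 -0.0536  0.168 ]
side pawl_tip 0.65 [336.6 134.2] [ 0.5955 -0.1544  0.144 ]
side handle 0.49 [334.  204.2] [0.5291 0.0869 0.136 ]
side cap 0.49 [320.1 168.8] [ 0.6105 -0.0526  0.1   ]
side patty_ring 0.9 [384.2 178.5] [ 0.4475 -0.1682  0.    ]
side tamper 0.79 [339.7 144.7] [ 0.6154 -0.269   0.    ]
side portion_scale 0.6 [267.  275.5] [0.6507 0.2524 0.    ]
{'clock': np.float64(1.1), 'joints': array([-79.343,   6.645,  82.598,  -0.002,  90.757,  -2.166]), 'qd': array([-0.082,  0.007, -0.001,  0.056, -0.039, -0.192]), 'effort': array([  0.001, -72.102, -62.275,   0.078,   0.018,   0.   ]), 'tcp_pos': array([ 0.15 , -0.658,  0.405]), 'tool_rot': array([[ 0.975,  0.222, -0.   ],
       [ 0.222, -0.975,  0.   ],
       [-0.   , -0.   , -1.   ]]), 'wrist_force': array([-0.139,  0.49 ,  0.82 ]), 'ft_torque': array([-0.018,  0.008,  0.066]), 'finger_force': np.float64(0.0), 'opening': np.float64(0.997)}
```

View pics/top0.png

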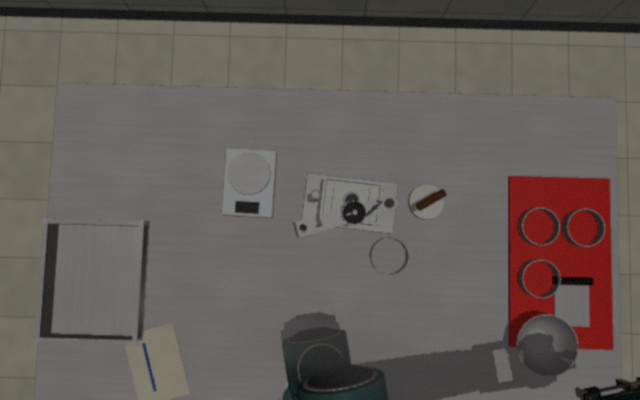

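View pics/side0.png

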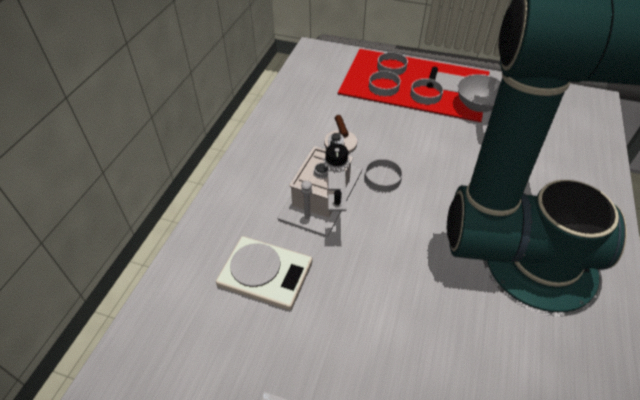

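The top view shows the press at about px (350,203), the knob at (354,210), the handle at (304,227) and the pivot at (389,203). Bystanders: ring (388,254), tamper (427,202), scale (249,185). The networks agree: pivot to handle measures 239 mm against 240 mm given, and the bar is open about 0.38 rad. Now I'm moving over the press for a wrist view.

Call:
play_rows(
  deltas=[
    [[0.0327, -0.0366, -0.0034, 0, 0, 0], [0.0327, -0.0366, -0.0034, 0, 0, 0], [0.0327, -0.0366, -0.0034, 0, 0, 0], [0.0327, -0.0366, -0.0034, 0, 0, 0], [0.0327, -0.0366, -0.0034, 0, 0, 0], [0.0327, -0.0366, -0.0034, 0, 0, 0], [0.0327, -0.0366, -0.0034, 0, 0, 0], [0.0327, -0.0366, -0.0034, 0, 0, 0]],
  ],
)

```text
clock: 1.9
tcp_pos: [0.3402, -0.3127, 0.4323]
tool_rot: [[0.975, 0.222, 0.001], [0.222, -0.975, -0.001], [0.0, 0.001, -1.0]]
wrist_force: [1.1, -0.1, 1.0]
opening: 0.996
finger_force: 0.0
```

Call:
play_rows(
  deltas=[
    [[0.0327, -0.0366, -0.0034, 0, 0, 0], [0.0327, -0.0366, -0.0034, 0, 0, 0], [0.0327, -0.0366, -0.0034, 0, 0, 0], [0.0327, -0.0366, -0.0034, 0, 0, 0], [0.0327, -0.0366, -0.0034, 0, 0, 0], [0.0327, -0.0366, -0.0034, 0, 0, 0], [0.0327, -0.0366, -0.0034, 0, 0, 0], [0.0327, -0.0366, -0.0034, 0, 0, 0]],
  ],
)

```text
clock: 2.7
tcp_pos: [0.5304, 0.0311, 0.4596]
tool_rot: [[0.975, 0.222, 0.001], [0.222, -0.975, -0.0], [0.001, 0.0, -1.0]]
wrist_force: [0.9, -1.9, 0.1]
opening: 1.002
finger_force: 0.0
```

Call:
play_rows(
  deltas=[
    [[0, 0, 0, 0, 0, -0.149], [0, 0, 0, 0, 0, -0.149], [0, 0, 0, 0, 0, -0.149], [0, 0, 0, 0, 0, -0.149], [0, 0, 0, 0, 0, -0.149], [0, 0, 0, 0, 0, -0.149], [0, 0, 0, 0, 0, -0.149], [0, 0, 0, 0, 0, -0.149]],
  ],
)

```text
clock: 3.5
tcp_pos: [0.5299, 0.0289, 0.4593]
tool_rot: [[0.148, 0.989, 0.0], [0.989, -0.148, 0.0], [0.0, 0.0, -1.0]]
wrist_force: [0.3, 0.2, 0.6]
opening: 1.001
finger_force: 0.0
```

```bash
cat > look.py <<'E'
from h import *
import sys
np.set_printoptions(precision=4,suppress=True)
s=ctrl.snapshot("wrist");cv2.imwrite(f"pics/{sys.argv[1]}.png",s["image"])
for n in sys.argv[2:] or ["bar_pivot","bar_handle","knob_grip","pawl_tip","handle","press"]:
    for d in ctrl.landmark_of("wrist",n)[:2]: print(n,round(d["score"],2),np.round(d["uv"],1),ray_at_z(s,d["uv"],Z[n]))
S=ctrl.get_state();print(S["clock"],S["tcp_pos"],S["tool_rot"],S["joints"],S["wrist_force"],S["opening"])
E
python3 look.py w1
```

```text
bar_pivot 0.84 [397.1 336.8] [ 0.5938 -0.1498  0.157 ]
bar_handle 0.66 [390.9 317.3] [ 0.5889 -0.1224  0.157 ]
bar_handle 0.63 [307.2 150. ] [0.5249 0.0772 0.157 ]
knob_grip 0.63 [364.3 269.3] [ 0.5646 -0.0514  0.168 ]
pawl_tip 0.51 [307.1 148.9] [0.5243 0.0771 0.144 ]
handle 0.59 [306.7 148.5] [0.5235 0.0769 0.136 ]
press 0.56 [371.7 212.2] [ 0.6019 -0.0489  0.    ]
3.85 [0.53   0.0289 0.4592] [[ 0.1573  0.9876  0.0001]
 [ 0.9876 -0.1573  0.    ]
 [ 0.      0.0001 -1.    ]] [  0.3701 -11.9731  95.5824   0.0008  96.3859   9.4191] [ 0.1147  0.0056 -0.7966] 1.0018345509572306
```

View pics/w1.png

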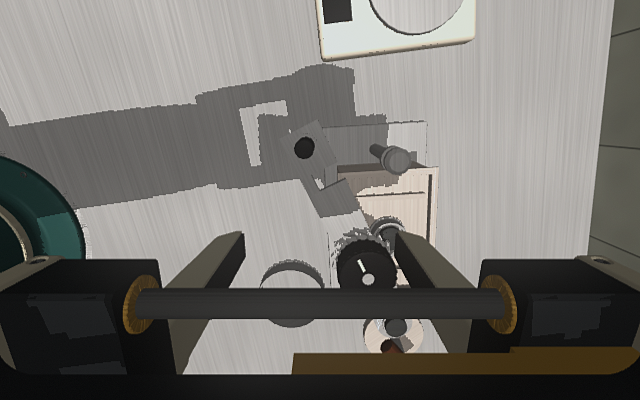

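The wrist view shows the handle top at (305,148), the stud head at (398,158), the knob at (367,266), and the pivot near (397,327) behind the gripper bar. I'll fix these with my own circle centres at known heights.

Run:
```python
from h import *
np.set_printoptions(precision=4,suppress=True)
s=ctrl.snapshot("wrist");z=s["z_map"];R=np.array(s["R"]);t=np.array(s["t"])
v,u=np.mgrid[0:400,0:640];d=np.linalg.inv(np.array(s["mtx"]))@np.stack([u.ravel(),v.ravel(),np.ones(u.size)])*z.ravel()
X=(R.T@(d-t[:,None])).T.reshape(400,640,3)
print("cam",-R.T@t)
for n,(cx,cy),r,lo,hi in [("handle",(305,148),22,.172,.184),("stud",(398,158),28,.143,.153),("knob",(367,266),45,.178,.19),("pivot",(397,328),22,.14,.2)]:
    m=(np.hypot(u-cx,v-cy)<r)&(z>0)&(X[...,2]>lo)&(X[...,2]<hi);P=X[m]
    if len(P)>5:
        (c,rad)=cv2.minEnclosingCircle(P[:,:2].astype(np.float32));print(n,len(P),P.mean(0),c,rad,np.percentile(P[:,2],[5,50,95]))
for n,uv,h in [("handle",(305,148),.178),("stud",(399,157),.148),("knob",(367,264),.184)]: print(n,ray_at_z(s,uv,h))
```

```text
cam [0.5412 0.1031 0.4383]
handle 310 [0.5231 0.081  0.1769] (0.5230972766876221, 0.08069629967212677) 0.008875123225152493 [0.1753 0.177  0.1782]
stud 558 [0.6127 0.052  0.1463] (0.6134496927261353, 0.051922474056482315) 0.014003156684339046 [0.1436 0.1466 0.1481]
knob 1949 [ 0.5661 -0.0445  0.1829] (0.5655209422111511, -0.052174825221300125) 0.029828816652297974 [0.1803 0.183  0.1845]
pivot 330 [ 0.5955 -0.1474  0.1441] (0.5959590673446655, -0.14758816361427307) 0.013455115258693695 [0.1429 0.1442 0.1453]
handle [0.5249 0.0812 0.178 ]
stud [0.6141 0.0552 0.148 ]
knob [ 0.5657 -0.0372  0.184 ]
```

Geometry checks out: pivot to stud 200.3 mm, pivot to handle 240 mm, knob where it should be. The press y axis is (0.087, 0.996), and home puts the handle at (0.617, 0.0915) and the knob at (0.6047, -0.048). Next I descend over the handle and grip lightly.

Call:
play_rows(
  deltas=[
    [[0, 0, 0, 0, 0, -0.07], [0.0128, -0.0029, 0.02, 0, 0, 0], [0.0128, -0.0029, 0.02, 0, 0, 0], [0.0128, -0.0029, 0.02, 0, 0, 0], [0.0129, -0.0028, 0.02, 0, 0, 0], [0, 0, 0.02, 0, 0, 0], [0, 0, 0.02, 0, 0, 0], [0, 0, 0.005, 0, 0, 0]],
  ],
  fingers=0.2,
)

```text
clock: 4.7
tcp_pos: [0.5226, 0.0811, 0.332]
tool_rot: [[0.086, 0.996, -0.003], [0.996, -0.086, -0.0], [-0.001, -0.003, -1.0]]
wrist_force: [-0.0, 0.2, -0.2]
opening: 0.599
finger_force: 0.0
```

Call:
play_rows(
  deltas=[
    [[0, 0, 0, 0, 0, 0], [0, 0, 0, 0, 0, 0], [0, 0, 0, 0, 0, 0], [0, 0, 0, 0, 0, 0], [0, 0, 0, 0, 0, 0], [0, 0, 0, 0, 0, 0], [0, 0, 0, 0, 0, 0], [0, 0, 0, 0, 0, 0]],
  ],
  fingers=-1,
  grip_force=6,
)

```text
clock: 5.5
tcp_pos: [0.5229, 0.081, 0.3345]
tool_rot: [[0.085, 0.996, 0.001], [0.996, -0.085, -0.0], [-0.0, 0.001, -1.0]]
wrist_force: [0.1, -1.1, 5.1]
opening: 0.19
finger_force: 6.0
```

Call:
play_rows(
  deltas=[
    [[0.0025, 0.006, 0, 0, 0, 0], [0.003, 0.0085, 0, 0, 0, 0], [0.004, 0.0125, 0, 0, 0, 0], [0.0038, 0.0145, 0, 0, 0, 0], [0.0025, 0.0145, 0, 0, 0, 0], [0.0016, 0.0145, 0, 0, 0, 0], [0.0006, 0.01, 0, 0, 0, 0], [0.0003, 0.006, 0, 0, 0, 0]],
  ],
)

```text
clock: 6.3
tcp_pos: [0.612, 0.0921, 0.3343]
tool_rot: [[0.085, 0.996, 0.001], [0.996, -0.085, 0.0], [0.0, 0.001, -1.0]]
wrist_force: [-0.9, -2.6, 7.1]
opening: 0.191
finger_force: 6.0
```

Call:
play_rows(
  deltas=[
    [[0, 0, 0, 0, 0, 0], [0, 0.001, 0, 0, 0, 0], [0, 0.001, 0, 0, 0, 0], [0, 0, 0, 0, 0, 0]],
  ],
)

```text
clock: 6.7
tcp_pos: [0.6134, 0.092, 0.3343]
tool_rot: [[0.085, 0.996, 0.001], [0.996, -0.085, 0.0], [0.0, 0.001, -1.0]]
wrist_force: [0.7, -1.1, 6.6]
opening: 0.192
finger_force: 6.0
```

Call:
play_rows(
  deltas=[
    [[0, 0.001, 0, 0, 0, 0], [0, 0, 0, 0, 0, 0], [0, 0.001, 0, 0, 0, 0], [0, 0, 0, 0, 0, 0]],
  ],
)

```text
clock: 7.1
tcp_pos: [0.6154, 0.0918, 0.3343]
tool_rot: [[0.085, 0.996, 0.001], [0.996, -0.085, 0.0], [0.0, 0.001, -1.0]]
wrist_force: [-0.7, -1.6, 6.8]
opening: 0.189
finger_force: 6.0
```

Call:
play_rows(
  deltas=[
    [[0, 0.001, 0, 0, 0, 0], [0, 0, 0, 0, 0, 0], [0, 0, 0, 0, 0, 0]],
  ],
)

```text
clock: 7.4
tcp_pos: [0.6164, 0.0917, 0.3343]
tool_rot: [[0.085, 0.996, 0.001], [0.996, -0.085, 0.0], [0.0, 0.001, -1.0]]
wrist_force: [0.0, -1.6, 6.0]
opening: 0.19
finger_force: 6.0
```

Call:
play_rows(
  deltas=[
    [[0, 0.001, 0, 0, 0, 0], [0, 0, 0, 0, 0, 0], [0, 0, 0, 0, 0, 0]],
  ],
)

```text
clock: 7.7
tcp_pos: [0.6173, 0.0916, 0.3343]
tool_rot: [[0.085, 0.996, 0.0], [0.996, -0.085, 0.0], [0.0, 0.0, -1.0]]
wrist_force: [-0.6, -1.5, 6.4]
opening: 0.191
finger_force: 6.0
```

Call:
play_rows(
  deltas=[
    [[0, 0.001, 0, 0, 0, 0], [0, 0, 0, 0, 0, 0], [0, 0, 0, 0, 0, 0]],
  ],
)

```text
clock: 8.0
tcp_pos: [0.6179, 0.0917, 0.3341]
tool_rot: [[0.085, 0.996, -0.002], [0.996, -0.085, 0.0], [0.0, -0.002, -1.0]]
wrist_force: [-8.4, -0.7, 8.6]
opening: 0.192
finger_force: 6.0
```

Call:
play_rows(
  deltas=[
    [[0, 0.001, 0, 0, 0, 0], [0, 0, 0, 0, 0, 0], [0, 0, 0, 0, 0, 0]],
  ],
)

```text
clock: 8.3
tcp_pos: [0.6187, 0.0916, 0.3341]
tool_rot: [[0.085, 0.996, -0.003], [0.996, -0.085, 0.0], [0.0, -0.003, -1.0]]
wrist_force: [-12.7, 0.0, 10.8]
opening: 0.205
finger_force: 6.0
```

Contact felt at x≈0.6177 and the bar is home. I'll relax, open, rise, and look at the knob from above.

Call:
play_rows(
  deltas=[
    [[0, -0.0012, 0, 0, 0, 0], [0, 0, 0, 0, 0, 0]],
  ],
)

```text
clock: 8.5
tcp_pos: [0.6177, 0.0917, 0.334]
tool_rot: [[0.085, 0.996, -0.001], [0.996, -0.085, 0.0], [0.0, -0.001, -1.0]]
wrist_force: [-6.2, -0.3, 6.8]
opening: 0.192
finger_force: 6.0
```

Call:
play_rows(
  deltas=[
    [[0, 0, 0, 0, 0, 0], [0, 0, 0, 0, 0, 0], [0, 0, 0, 0, 0, 0], [0, 0, -0.02, 0, 0, 0], [0, 0, -0.035, 0, 0, 0], [-0.02, 0, -0.035, 0, 0, 0], [-0.03, 0, -0.03, 0, 0, 0], [-0.04, 0, 0, 0, 0, 0]],
  ],
  fingers=1,
)

```text
clock: 9.3
tcp_pos: [0.6097, 0.0016, 0.4589]
tool_rot: [[0.083, 0.997, 0.006], [0.997, -0.083, 0.0], [0.001, 0.006, -1.0]]
wrist_force: [0.8, -0.3, -0.2]
opening: 0.829
finger_force: 0.0
```

Call:
play_rows(
  deltas=[
    [[-0.04, 0, 0, 0, 0, 0], [-0.03, 0, 0, 0, 0, 0], [-0.01, 0, 0, 0, 0, 0], [0, 0, 0, 0, 0, 0], [0, 0, 0, 0, 0, 0]],
  ],
)

```text
clock: 9.8
tcp_pos: [0.6032, -0.0773, 0.454]
tool_rot: [[0.085, 0.996, -0.0], [0.996, -0.085, 0.0], [0.0, -0.0, -1.0]]
wrist_force: [-0.5, 0.5, 0.1]
opening: 1.001
finger_force: 0.0
```

```bash
cat > meas.py <<'E'
from h import *
import sys
np.set_printoptions(precision=4,suppress=True)
s=ctrl.snapshot("wrist");cv2.imwrite(f"pics/{sys.argv[1]}.png",s["image"])
z=s["z_map"];R=np.array(s["R"]);t=np.array(s["t"])
v,u=np.mgrid[0:400,0:640];d=np.linalg.inv(np.array(s["mtx"]))@np.stack([u.ravel(),v.ravel(),np.ones(u.size)])*z.ravel()
X=(R.T@(d-t[:,None])).T.reshape(400,640,3)
for n,c0,r,lo,hi in [("handle",(.6175,.0915),.02,.173,.183),("stud",(.6134,.052),.02,.143,.153),("knob",(.605,-.048),.036,.178,.19),("wheel",(.605,-.048),.045,.144,.151),("pivot",(.596,-.1476),.02,.138,.15)]:
    m=(np.hypot(X[...,0]-c0[0],X[...,1]-c0[1])<r)&(z>0)&(X[...,2]>lo)&(X[...,2]<hi);P=X[m]
    if len(P)>5:
        c,rad=cv2.minEnclosingCircle(P[:,:2].astype(np.float32));print(n,len(P),P.mean(0),np.round(c,4),round(rad,4))
for n in ["bar_handle","knob_grip","pawl_tip"]:
    for q in ctrl.landmark_of("wrist",n)[:2]: print(n,round(q["score"],2),np.round(q["uv"],1),ray_at_z(s,q["uv"],Z[n]))
S=ctrl.get_state();print(S["clock"],S["tcp_pos"],S["joints"],S["wrist_force"],S["ft_torque"],S["opening"])
E
python3 meas.py w2
```

```text
handle 111 [0.6164 0.0844 0.1762] [0.6167 0.0865] 0.0075
stud 747 [0.6135 0.0509 0.1462] [0.6135 0.051 ] 0.0139
knob 3402 [ 0.6048 -0.0471  0.183 ] [ 0.6046 -0.0484] 0.0301
wheel 356 [ 0.6048 -0.0351  0.147 ] [ 0.6036 -0.0528] 0.0401
pivot 463 [ 0.596  -0.1463  0.1437] [ 0.5958 -0.1468] 0.0146
bar_handle 0.75 [319.4   5.8] [0.6168 0.0885 0.157 ]
knob_grip 0.79 [318.3 167.6] [ 0.6045 -0.0446  0.168 ]
pawl_tip 0.75 [302.3 195.1] [ 0.5852 -0.0754  0.144 ]
10.0 [ 0.6031 -0.077   0.4541] [-9.6847 -2.1893 87.1485  0.0067 95.042  -4.8837] [-0.9281  0.268  -0.0858] [-0.0196 -0.0884 -0.0069] 0.997435341671335
```

View pics/w2.png

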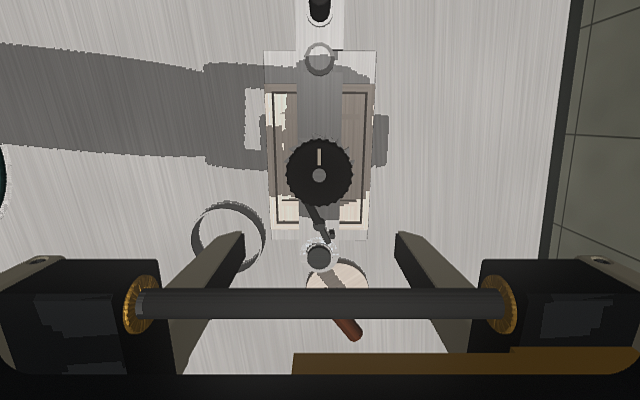

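The bar now lies straight over the mould, with its slot on the stud at (319,58). The knob is at (319,173) with its white line toward the free end, and its axis measures (0.6047, -0.0479). I'll turn the wrist back 90° to gain winding range, then lower over the knob.

Call:
play_rows(
  deltas=[
    [[0, 0, 0, 0, 0, -0.149], [0, 0, 0, 0, 0, -0.149], [0, 0, 0, 0, 0, -0.149], [0, 0, 0, 0, 0, -0.149], [0, 0, 0, 0, 0, -0.149], [0, 0, 0, 0, 0, -0.149], [0, 0, 0, 0, 0, -0.149], [0, 0, 0, 0, 0, -0.149]],
  ],
)

```text
clock: 10.8
tcp_pos: [0.6031, -0.0773, 0.4542]
tool_rot: [[-0.897, 0.441, 0.0], [0.441, 0.897, 0.0], [-0.0, 0.0, -1.0]]
wrist_force: [-0.2, 0.2, 0.3]
opening: 1.0
finger_force: 0.0
```

Call:
play_rows(
  deltas=[
    [[0, 0, 0, 0, 0, -0.126], [0, 0, 0, 0, 0, -0.126], [0, 0, 0, 0, 0, -0.126], [0.0009, 0.0146, 0, 0, 0, 0], [0, 0.0146, 0, 0, 0, 0], [0, 0, 0.03, 0, 0, 0], [0, 0, 0, 0, 0, 0], [0, 0, 0, 0, 0, 0]],
  ],
)

```text
clock: 11.6
tcp_pos: [0.6046, -0.0481, 0.4243]
tool_rot: [[-0.996, 0.087, -0.001], [0.087, 0.996, 0.0], [0.001, 0.0, -1.0]]
wrist_force: [0.9, -1.3, 0.5]
opening: 0.999
finger_force: 0.0
```

Call:
play_rows(
  deltas=[
    [[0, 0, 0.03, 0, 0, 0], [0, 0, 0.03, 0, 0, 0], [0, 0, 0.015, 0, 0, 0], [0, 0, 0.01, 0, 0, 0], [0, 0, 0, 0, 0, 0], [0, 0, 0, 0, 0, 0]],
  ],
)

```text
clock: 12.2
tcp_pos: [0.6048, -0.0489, 0.3406]
tool_rot: [[-0.996, 0.086, 0.001], [0.086, 0.996, -0.0], [-0.001, -0.0, -1.0]]
wrist_force: [0.4, 0.2, 0.8]
opening: 1.002
finger_force: 0.0
```

Call:
play_rows(
  deltas=[
    [[0, 0, 0, 0, 0, 0], [0, 0, 0, 0, 0, 0], [0, 0, 0, 0, 0, 0], [0, 0, 0, 0, 0, 0], [0, 0, 0, 0, 0, 0], [0, 0, 0, 0, 0, 0]],
  ],
  fingers=-1,
  grip_force=12,
)

```text
clock: 12.8
tcp_pos: [0.6046, -0.0489, 0.3392]
tool_rot: [[-0.996, 0.086, 0.0], [0.086, 0.996, -0.0], [-0.0, -0.0, -1.0]]
wrist_force: [-0.2, -0.5, 1.1]
opening: 0.621
finger_force: 12.0
```

```bash
cat > st.py <<'E'
from h import *
np.set_printoptions(precision=4,suppress=True)
S=ctrl.get_state();R=np.array(S["tool_rot"])
print(S["clock"],np.array(S["tcp_pos"]),"yaw",np.degrees(np.arctan2(R[1,0],R[0,0])),"j6",S["joints"][5],"F",np.array(S["wrist_force"]),"T",np.array(S["ft_torque"]),S["opening"])
E
python3 st.py
```

```text
12.8 [ 0.6046 -0.0489  0.3392] yaw 175.08464737046393 j6 -92.11534661165945 F [-0.234  -0.5419  1.0679] T [ 0.0231 -0.1229 -0.0063] 0.6209532447494478
```

Call:
play_rows(
  deltas=[
    [[0, 0, 0, 0, 0, 0], [0, 0, 0, 0, 0, 0], [0, 0, 0, 0, 0, 0]],
  ],
  grip_force=40,
)

```text
clock: 13.1
tcp_pos: [0.6046, -0.0489, 0.3392]
tool_rot: [[-0.996, 0.086, 0.0], [0.086, 0.996, -0.0], [-0.0, -0.0, -1.0]]
wrist_force: [0.2, -0.1, 1.9]
opening: 0.62
finger_force: 40.0
```

```bash
python3 st.py
```

```text
13.1 [ 0.6046 -0.0489  0.3392] yaw 175.08540492856253 j6 -92.1159921096131 F [ 0.1974 -0.1036  1.8804] T [ 0.036  -0.0931 -0.0058] 0.6200750549601829
```

Call:
play_rows(
  deltas=[
    [[0, 0, 0, 0, 0, 0.0982], [0, 0, 0, 0, 0, 0]],
  ],
)

```text
clock: 13.3
tcp_pos: [0.6046, -0.0488, 0.3392]
tool_rot: [[-0.983, 0.185, 0.0], [0.185, 0.983, 0.0], [-0.0, 0.0, -1.0]]
wrist_force: [-1.0, 0.4, 2.4]
opening: 0.618
finger_force: 40.0
```

```bash
python3 st.py
```

```text
13.3 [ 0.6046 -0.0488  0.3392] yaw 169.35193850868546 j6 -86.38136359388581 F [-0.9958  0.3909  2.3876] T [ 0.0438 -0.0617 -0.0242] 0.6184974924869994
```

Call:
play_rows(
  deltas=[
    [[0, 0, 0, 0, 0, 0.0982], [0, 0, 0, 0, 0, 0]],
  ],
)

```text
clock: 13.5
tcp_pos: [0.6046, -0.0488, 0.3392]
tool_rot: [[-0.961, 0.278, 0.0], [0.278, 0.961, 0.0], [-0.0, 0.0, -1.0]]
wrist_force: [-0.9, 0.2, 3.3]
opening: 0.62
finger_force: 40.0
```

```bash
python3 st.py
```

```text
13.5 [ 0.6046 -0.0488  0.3392] yaw 163.85872928687368 j6 -80.88832044747305 F [-0.9383  0.1786  3.2894] T [ 0.1403 -0.0296  0.0483] 0.6203192003242983
```

Call:
play_rows(
  deltas=[
    [[0, 0, 0, 0, 0, 0.0982], [0, 0, 0, 0, 0, 0]],
  ],
)

```text
clock: 13.7
tcp_pos: [0.6046, -0.0488, 0.3393]
tool_rot: [[-0.929, 0.369, 0.0], [0.369, 0.929, 0.0], [-0.0, 0.0, -1.0]]
wrist_force: [-1.0, 0.8, 2.6]
opening: 0.619
finger_force: 40.0
```

```bash
python3 st.py
```

```text
13.7 [ 0.6046 -0.0488  0.3393] yaw 158.32121590954435 j6 -75.34954207598426 F [-1.0188  0.776   2.5608] T [ 0.1368 -0.1521 -0.0047] 0.618849293179269
```

Call:
play_rows(
  deltas=[
    [[0, 0, 0, 0, 0, 0.0982], [0, 0, 0, 0, 0, 0]],
  ],
)

```text
clock: 13.9
tcp_pos: [0.6045, -0.0488, 0.3392]
tool_rot: [[-0.889, 0.458, -0.0], [0.458, 0.889, 0.0], [0.0, 0.0, -1.0]]
wrist_force: [-2.5, 1.7, 3.9]
opening: 0.619
finger_force: 40.0
```

```bash
python3 st.py
```

```text
13.9 [ 0.6045 -0.0488  0.3392] yaw 152.73388322155134 j6 -69.76035829927054 F [-2.5385  1.7056  3.9438] T [ 0.3817  0.3959 -0.5484] 0.6191014000961985
```

Call:
play_rows(
  deltas=[
    [[0, 0, 0, 0, 0, 0]],
  ],
)

```text
clock: 14.0
tcp_pos: [0.6045, -0.0488, 0.3392]
tool_rot: [[-0.89, 0.456, -0.001], [0.456, 0.89, 0.0], [0.001, 0.0, -1.0]]
wrist_force: [-3.0, 2.5, 4.1]
opening: 0.621
finger_force: 40.0
```

```bash
python3 st.py
```

```text
14.0 [ 0.6045 -0.0488  0.3392] yaw 152.87458143930576 j6 -69.90346171016657 F [-2.9975  2.5424  4.1068] T [ 0.4475  0.3958 -0.5187] 0.6207997753381788
```

Call:
play_rows(
  deltas=[
    [[0, 0, 0, 0, 0, 0]],
  ],
)

```text
clock: 14.1
tcp_pos: [0.6045, -0.0488, 0.3392]
tool_rot: [[-0.889, 0.457, -0.0], [0.457, 0.889, 0.0], [0.0, 0.0, -1.0]]
wrist_force: [-4.1, 3.6, 4.9]
opening: 0.621
finger_force: 40.0
```

```bash
python3 st.py; python3 meas.py w3
```

```text
14.1 [ 0.6045 -0.0488  0.3392] yaw 152.78239440060682 j6 -69.81059308340257 F [-4.0903  3.6157  4.8883] T [ 0.5395  0.5228 -0.4627] 0.6209310748210268
handle 1172 [0.6149 0.0897 0.1766] [0.6162 0.0905] 0.0097
stud 1496 [0.6117 0.0502 0.1462] [0.6128 0.0511] 0.0142
knob 7415 [ 0.5969 -0.0445  0.1831] [ 0.5962 -0.0435] 0.0347
wheel 1029 [ 0.5826 -0.0383  0.147 ] [ 0.5973 -0.0459] 0.0362
bar_handle 0.93 [551.2 160.8] [0.6162 0.0905 0.157 ]
knob_grip 0.95 [320.4 253.3] [ 0.6028 -0.047   0.168 ]
14.3 [ 0.6045 -0.0488  0.3392] [ -7.0251  -0.4234  96.0477   0.0139  84.3975 -69.7648] [-3.7473  3.2434  4.5663] [ 0.492   0.5266 -0.4312] 0.6176355090274616
```

View pics/w3.png

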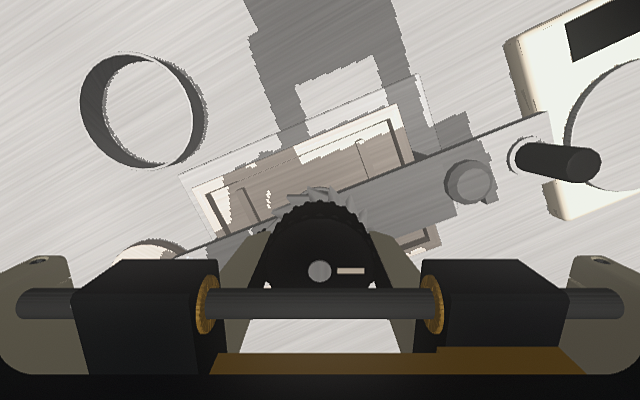

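The knob turned with the gripper: its line has stayed along the finger axis, and the handle is still home at (0.6162, 0.0905), shown at px (555,160). The first click seated at yaw ≈152.8 without load. Next click.

Call:
play_rows(
  deltas=[
    [[0, 0, 0, 0, 0, 0.0982], [0, 0, 0, 0, 0, 0]],
  ],
)

```text
clock: 14.5
tcp_pos: [0.6046, -0.0488, 0.3392]
tool_rot: [[-0.839, 0.545, 0.0], [0.545, 0.839, 0.0], [-0.0, 0.0, -1.0]]
wrist_force: [-1.1, 2.3, 5.0]
opening: 0.616
finger_force: 40.0
```

```bash
python3 st.py
```

```text
14.5 [ 0.6046 -0.0488  0.3392] yaw 146.993475047666 j6 -64.01774133668728 F [-1.1171  2.3044  4.9558] T [ 0.4543  0.1462 -0.0737] 0.6156501669198812
```

Call:
play_rows(
  deltas=[
    [[0, 0, 0, 0, 0, 0.0982], [0, 0, 0, 0, 0, 0]],
  ],
)

```text
clock: 14.7
tcp_pos: [0.6046, -0.0488, 0.3392]
tool_rot: [[-0.782, 0.623, 0.0], [0.623, 0.782, 0.0], [-0.0, 0.0, -1.0]]
wrist_force: [-1.3, 4.6, 3.0]
opening: 0.615
finger_force: 40.0
```

```bash
python3 st.py
```

```text
14.7 [ 0.6046 -0.0488  0.3392] yaw 141.4451098241387 j6 -58.470394164649896 F [-1.341   4.5614  3.0108] T [0.5655 0.0823 0.0211] 0.6152819709834852
```

Call:
play_rows(
  deltas=[
    [[0, 0, 0, 0, 0, 0.0982], [0, 0, 0, 0, 0, 0]],
  ],
)

```text
clock: 14.9
tcp_pos: [0.6046, -0.0488, 0.3392]
tool_rot: [[-0.718, 0.696, 0.0], [0.696, 0.718, 0.0], [0.0, 0.0, -1.0]]
wrist_force: [-0.7, 3.4, 3.5]
opening: 0.621
finger_force: 40.0
```

```bash
python3 st.py
```

```text
14.9 [ 0.6046 -0.0488  0.3392] yaw 135.87309628652216 j6 -52.897326212636855 F [-0.6909  3.4117  3.4744] T [0.7188 0.0349 0.0019] 0.6210134022856166
```

Call:
play_rows(
  deltas=[
    [[0, 0, 0, 0, 0, 0.06], [0, 0, 0, 0, 0, 0]],
  ],
)

```text
clock: 15.1
tcp_pos: [0.6046, -0.0488, 0.3393]
tool_rot: [[-0.676, 0.737, 0.0], [0.737, 0.676, 0.0], [-0.0, 0.0, -1.0]]
wrist_force: [0.2, 4.6, 3.3]
opening: 0.619
finger_force: 40.0
```

```bash
python3 st.py
```

```text
15.1 [ 0.6046 -0.0488  0.3393] yaw 132.50581064812513 j6 -49.53332701888269 F [0.2194 4.5885 3.3165] T [ 0.7897 -0.0441 -0.0021] 0.6187894201546084
```

Call:
play_rows(
  deltas=[
    [[0, 0, 0, 0, 0, 0.0582], [0, 0, 0, 0, 0, 0]],
  ],
)

```text
clock: 15.3
tcp_pos: [0.6046, -0.0488, 0.3392]
tool_rot: [[-0.631, 0.776, 0.0], [0.776, 0.631, 0.0], [0.0, 0.0, -1.0]]
wrist_force: [0.5, 4.9, 4.6]
opening: 0.62
finger_force: 40.0
```

```bash
python3 st.py
```

```text
15.3 [ 0.6046 -0.0488  0.3392] yaw 129.1442987019405 j6 -46.1690061960875 F [0.491  4.9063 4.6192] T [ 0.8109 -0.1455 -0.0537] 0.6201406799143272
```

Call:
play_rows(
  deltas=[
    [[0.0006, 0.0005, 0, 0, 0, 0.0982], [0, 0, 0, 0, 0, 0]],
  ],
)

```text
clock: 15.5
tcp_pos: [0.6046, -0.0484, 0.3392]
tool_rot: [[-0.551, 0.834, 0.0], [0.834, 0.551, -0.001], [-0.001, -0.0, -1.0]]
wrist_force: [0.7, -1.7, 4.2]
opening: 0.619
finger_force: 40.0
```

```bash
python3 st.py
```

```text
15.5 [ 0.6046 -0.0484  0.3392] yaw 123.43973409447713 j6 -40.41047651683782 F [ 0.7246 -1.7171  4.1929] T [-0.3269 -0.2468  0.0039] 0.6186679507188966
```

Call:
play_rows(
  deltas=[
    [[0, 0, 0, 0, 0, 0.0982], [0, 0, 0, 0, 0, 0]],
  ],
)

```text
clock: 15.7
tcp_pos: [0.6047, -0.0484, 0.3392]
tool_rot: [[-0.467, 0.884, 0.0], [0.884, 0.467, -0.001], [-0.001, 0.0, -1.0]]
wrist_force: [1.6, -2.5, 4.2]
opening: 0.619
finger_force: 40.0
```

```bash
python3 st.py
```

```text
15.7 [ 0.6047 -0.0484  0.3392] yaw 117.84752124369122 j6 -34.82592083359358 F [ 1.619  -2.5255  4.2336] T [-0.547  -0.3344 -0.0302] 0.6188542059867451
```

Call:
play_rows(
  deltas=[
    [[0, 0, 0, 0, 0, 0.0982], [0, 0, 0, 0, 0, 0]],
  ],
)

```text
clock: 15.9
tcp_pos: [0.6047, -0.0484, 0.3393]
tool_rot: [[-0.379, 0.926, 0.0], [0.926, 0.379, -0.001], [-0.001, 0.0, -1.0]]
wrist_force: [2.0, -4.0, 3.3]
opening: 0.616
finger_force: 40.0
```

```bash
python3 st.py
```

```text
15.9 [ 0.6047 -0.0484  0.3393] yaw 112.24618869843331 j6 -29.2212213362348 F [ 1.9778 -3.9601  3.288 ] T [-0.6927 -0.4496  0.0456] 0.6162597349515188
```

Call:
play_rows(
  deltas=[
    [[0, 0, 0, 0, 0, 0.05], [0, 0, 0, 0, 0, 0]],
  ],
)

```text
clock: 16.1
tcp_pos: [0.6047, -0.0484, 0.3393]
tool_rot: [[-0.333, 0.943, 0.0], [0.943, 0.333, -0.001], [-0.001, 0.0, -1.0]]
wrist_force: [2.2, -5.5, 2.7]
opening: 0.621
finger_force: 40.0
```

```bash
python3 st.py
```

```text
16.1 [ 0.6047 -0.0484  0.3393] yaw 109.45634055668509 j6 -26.429766746340604 F [ 2.1753 -5.5307  2.6928] T [-0.8813 -0.5284  0.073 ] 0.6208320905565761
```

Call:
play_rows(
  deltas=[
    [[0, 0, 0, 0, 0, 0.05], [0, 0, 0, 0, 0, 0]],
  ],
)

```text
clock: 16.3
tcp_pos: [0.6047, -0.0484, 0.3392]
tool_rot: [[-0.285, 0.958, 0.0], [0.958, 0.285, -0.001], [-0.001, 0.0, -1.0]]
wrist_force: [2.9, -5.8, 3.0]
opening: 0.617
finger_force: 40.0
```

```bash
python3 st.py
```

```text
16.3 [ 0.6047 -0.0484  0.3392] yaw 106.58189060592164 j6 -23.55314942535147 F [ 2.9132 -5.8173  3.0016] T [-0.8694 -0.5148  0.0567] 0.6172680110991339
```

Call:
play_rows(
  deltas=[
    [[-0.0004, 0.0003, 0, 0, 0, 0.04], [0, 0, 0, 0, 0, 0]],
  ],
)

```text
clock: 16.5
tcp_pos: [0.6049, -0.0485, 0.3392]
tool_rot: [[-0.247, 0.969, -0.0], [0.969, 0.247, -0.0], [-0.0, -0.0, -1.0]]
wrist_force: [-1.3, -2.9, 4.9]
opening: 0.619
finger_force: 40.0
```

```bash
python3 st.py
```

```text
16.5 [ 0.6049 -0.0485  0.3392] yaw 104.32144091297305 j6 -21.310061677869285 F [-1.2651 -2.8644  4.9135] T [-0.5115  0.0666  0.1528] 0.6193537056954411
```

Call:
play_rows(
  deltas=[
    [[0, 0, 0, 0, 0, 0.05], [0, 0, 0, 0, 0, 0]],
  ],
)

```text
clock: 16.7
tcp_pos: [0.6049, -0.0485, 0.3393]
tool_rot: [[-0.198, 0.98, -0.0], [0.98, 0.198, -0.0], [-0.0, -0.0, -1.0]]
wrist_force: [-1.0, -3.2, 5.0]
opening: 0.619
finger_force: 40.0
```

```bash
python3 st.py
```

```text
16.7 [ 0.6049 -0.0485  0.3393] yaw 101.41807919710689 j6 -18.406425098277253 F [-0.9709 -3.2446  4.9615] T [-0.5843  0.0723  0.178 ] 0.6190893678449225
```

Call:
play_rows(
  deltas=[
    [[0, 0, 0, 0, 0, 0.1], [0, 0, 0, 0, 0, 0]],
  ],
)

```text
clock: 16.9
tcp_pos: [0.6049, -0.0485, 0.3392]
tool_rot: [[-0.097, 0.995, -0.0], [0.995, 0.097, -0.0], [-0.0, -0.0, -1.0]]
wrist_force: [-1.3, -2.8, 4.6]
opening: 0.616
finger_force: 40.0
```

```bash
python3 st.py
```

```text
16.9 [ 0.6049 -0.0485  0.3392] yaw 95.58289013158777 j6 -12.57093334490714 F [-1.3256 -2.775   4.552 ] T [-0.5635  0.0094  0.1873] 0.6162928239879935
```

Call:
play_rows(
  deltas=[
    [[0, 0, 0, 0, 0, 0.1], [0, 0, 0, 0, 0, 0]],
  ],
)

```text
clock: 17.1
tcp_pos: [0.6049, -0.0485, 0.3392]
tool_rot: [[0.002, 1.0, -0.0], [1.0, -0.002, -0.0], [-0.0, -0.0, -1.0]]
wrist_force: [-0.4, -2.8, 5.2]
opening: 0.621
finger_force: 40.0
```

```bash
python3 st.py; python3 meas.py w4|grep -v pawl
```

```text
17.1 [ 0.6049 -0.0485  0.3392] yaw 89.86722906935825 j6 -6.854919133471551 F [-0.3972 -2.8463  5.158 ] T [-0.6213 -0.0205  0.2322] 0.6212411226865996
stud 1994 [0.6133 0.0511 0.1463] [0.6133 0.0512] 0.014
knob 7428 [ 0.6046 -0.0401  0.1831] [ 0.605  -0.0391] 0.0349
wheel 1021 [ 0.604  -0.0244  0.1469] [ 0.6044 -0.041 ] 0.0349
pivot 212 [ 0.5958 -0.1364  0.1413] [ 0.5957 -0.1404] 0.0122
knob_grip 0.76 [317.3 253.9] [ 0.6033 -0.0468  0.168 ]
17.3 [ 0.6049 -0.0485  0.3393] [-6.9867 -0.373  95.9947 -0.0164 84.3801 -7.0627] [-0.2557 -4.2064  5.3902] [-0.5872 -0.0903  0.2278] 0.6181859349462876
```

Torque has risen from 0.07 to 0.2 N m since yaw ≈105, so the springs are loaded. I'll use finer steps now to find the click edges.

Call:
play_rows(
  deltas=[
    [[0, 0, 0, 0, 0, 0.04], [0, 0, 0, 0, 0, 0]],
  ],
)

```text
clock: 17.5
tcp_pos: [0.605, -0.0485, 0.3393]
tool_rot: [[0.04, 0.999, -0.0], [0.999, -0.04, -0.0], [-0.0, -0.0, -1.0]]
wrist_force: [-0.1, -3.4, 5.7]
opening: 0.62
finger_force: 40.0
```

```bash
python3 st.py
```

```text
17.5 [ 0.605  -0.0485  0.3393] yaw 87.70222996034687 j6 -4.689371329128622 F [-0.0656 -3.3565  5.6899] T [-0.6395 -0.0628  0.1646] 0.6202643649715378
```

Call:
play_rows(
  deltas=[
    [[0, 0, 0, 0, 0, 0.03], [0, 0, 0, 0, 0, 0]],
  ],
)

```text
clock: 17.7
tcp_pos: [0.605, -0.0485, 0.3393]
tool_rot: [[0.07, 0.998, 0.0], [0.998, -0.07, -0.0], [-0.0, 0.0, -1.0]]
wrist_force: [0.4, -3.3, 4.7]
opening: 0.618
finger_force: 40.0
```

```bash
python3 st.py
```

```text
17.7 [ 0.605  -0.0485  0.3393] yaw 86.00600455668217 j6 -2.9928311228008098 F [ 0.3981 -3.3309  4.654 ] T [-0.6087 -0.0628  0.1713] 0.618126509607941
```

Call:
play_rows(
  deltas=[
    [[0, 0, 0, 0, 0, 0.03], [0, 0, 0, 0, 0, 0]],
  ],
)

```text
clock: 17.9
tcp_pos: [0.605, -0.0485, 0.3393]
tool_rot: [[0.1, 0.995, -0.0], [0.995, -0.1, -0.0], [-0.0, -0.0, -1.0]]
wrist_force: [-0.2, -3.2, 5.4]
opening: 0.62
finger_force: 40.0
```

```bash
python3 st.py
```

```text
17.9 [ 0.605  -0.0485  0.3393] yaw 84.28382053944621 j6 -1.2701032261428562 F [-0.1729 -3.1704  5.3898] T [-0.6263 -0.0611  0.093 ] 0.6198195372334273
```

Call:
play_rows(
  deltas=[
    [[0, 0, 0, 0, 0, 0.03], [0, 0, 0, 0, 0, 0]],
  ],
)

```text
clock: 18.1
tcp_pos: [0.605, -0.0485, 0.3393]
tool_rot: [[0.129, 0.992, 0.0], [0.992, -0.129, -0.0], [-0.0, 0.0, -1.0]]
wrist_force: [0.4, -3.6, 5.0]
opening: 0.618
finger_force: 40.0
```

```bash
python3 st.py
```

```text
18.1 [ 0.605  -0.0485  0.3393] yaw 82.560235522102 j6 0.45230023398356056 F [ 0.4157 -3.6135  5.0054] T [-0.5889 -0.0694  0.2265] 0.617641278825664
```

Call:
play_rows(
  deltas=[
    [[0, 0, 0, 0, 0, 0.03], [0, 0, 0, 0, 0, 0]],
  ],
)

```text
clock: 18.3
tcp_pos: [0.605, -0.0485, 0.3393]
tool_rot: [[0.159, 0.987, 0.0], [0.987, -0.159, -0.0], [-0.0, 0.0, -1.0]]
wrist_force: [0.3, -3.0, 5.5]
opening: 0.62
finger_force: 40.0
```

```bash
python3 st.py
```

```text
18.3 [ 0.605  -0.0485  0.3393] yaw 80.83678610406726 j6 2.174753443525914 F [ 0.3427 -3.0003  5.5112] T [-0.6364 -0.0898  0.2442] 0.6197723103071795
```

Call:
play_rows(
  deltas=[
    [[0, 0, 0, 0, 0, 0.03], [0, 0, 0, 0, 0, 0]],
  ],
)

```text
clock: 18.5
tcp_pos: [0.605, -0.0485, 0.3393]
tool_rot: [[0.189, 0.982, 0.0], [0.982, -0.189, -0.0], [-0.0, 0.0, -1.0]]
wrist_force: [0.8, -3.3, 4.9]
opening: 0.615
finger_force: 40.0
```

```bash
python3 st.py
```

```text
18.5 [ 0.605  -0.0485  0.3393] yaw 79.11985341506258 j6 3.8921547959081555 F [ 0.8291 -3.2762  4.8663] T [-0.663  -0.0576  0.2421] 0.6152274095630488
```

Call:
play_rows(
  deltas=[
    [[0, 0, 0, 0, 0, 0.03], [0, 0, 0, 0, 0, 0.03], [0, 0, 0, 0, 0, 0]],
  ],
)

```text
clock: 18.8
tcp_pos: [0.605, -0.0485, 0.3393]
tool_rot: [[0.248, 0.969, 0.0], [0.969, -0.248, -0.0], [-0.0, 0.0, -1.0]]
wrist_force: [0.4, -3.2, 5.0]
opening: 0.618
finger_force: 40.0
```

```bash
python3 st.py
```

```text
18.8 [ 0.605  -0.0485  0.3393] yaw 75.65592242552366 j6 7.35768401180729 F [ 0.4196 -3.1876  4.9675] T [-0.6482 -0.1157  0.2422] 0.6183030082534217
```

Call:
play_rows(
  deltas=[
    [[0, 0, 0, 0, 0, 0]],
  ],
)

```text
clock: 18.9
tcp_pos: [0.605, -0.0485, 0.3393]
tool_rot: [[0.247, 0.969, 0.0], [0.969, -0.247, -0.0], [-0.0, 0.0, -1.0]]
wrist_force: [-0.0, -3.5, 5.3]
opening: 0.618
finger_force: 40.0
```

```bash
python3 st.py
```

```text
18.9 [ 0.605  -0.0485  0.3393] yaw 75.70812962707333 j6 7.305770006267176 F [-0.0352 -3.466   5.305 ] T [-0.7256 -0.082   0.2696] 0.6180064512178762
```

Call:
play_rows(
  deltas=[
    [[0, 0, 0, 0, 0, -0.03], [0, 0, 0, 0, 0, 0]],
  ],
)

```text
clock: 19.1
tcp_pos: [0.605, -0.0485, 0.3392]
tool_rot: [[0.217, 0.976, 0.0], [0.976, -0.217, -0.0], [-0.0, 0.0, -1.0]]
wrist_force: [0.1, -3.0, 5.3]
opening: 0.618
finger_force: 40.0
```

```bash
python3 st.py
```

```text
19.1 [ 0.605  -0.0485  0.3392] yaw 77.49354099342702 j6 5.51804579802227 F [ 0.1019 -3.0023  5.3228] T [-0.7209 -0.1114  0.3504] 0.6179550379081437
```

Call:
play_rows(
  deltas=[
    [[0, 0, 0, 0, 0, -0.03], [0, 0, 0, 0, 0, 0]],
  ],
)

```text
clock: 19.3
tcp_pos: [0.605, -0.0485, 0.3393]
tool_rot: [[0.187, 0.982, 0.0], [0.982, -0.187, -0.0], [-0.0, 0.0, -1.0]]
wrist_force: [0.7, -4.2, 4.8]
opening: 0.62
finger_force: 40.0
```

```bash
python3 st.py
```

```text
19.3 [ 0.605  -0.0485  0.3393] yaw 79.21343154678814 j6 3.7992304480162717 F [ 0.7325 -4.2381  4.8361] T [-0.6381 -0.1287  0.3047] 0.6195855890589638
```

Call:
play_rows(
  deltas=[
    [[0, 0, 0, 0, 0, 0]],
  ],
)

```text
clock: 19.4
tcp_pos: [0.605, -0.0485, 0.3393]
tool_rot: [[0.188, 0.982, 0.0], [0.982, -0.188, -0.0], [-0.0, 0.0, -1.0]]
wrist_force: [-0.6, -3.5, 4.7]
opening: 0.619
finger_force: 40.0
```

```bash
python3 st.py
```

```text
19.4 [ 0.605  -0.0485  0.3393] yaw 79.15375889761609 j6 3.8593345183898253 F [-0.6186 -3.5467  4.7379] T [-0.6789  0.0002  0.3018] 0.6188614305354528
```

Torque noise is about 0.03 N m, so I'll average readings at a standstill. Camera calls give fresh ones.

```bash
cat > avg.py <<'E'
from h import *
import sys
np.set_printoptions(precision=4,suppress=True)
T=[];F=[]
for i in range(int(sys.argv[1])):
    ctrl.snapshot("side");S=ctrl.get_state();T.append(S["ft_torque"]);F.append(S["wrist_force"])
R=np.array(S["tool_rot"]);T=np.array(T);print(round(S["clock"],2),"yaw",round(np.degrees(np.arctan2(R[1,0],R[0,0])),2),"Tz",T[:,2].mean().round(4),"+-",(T[:,2].std()/len(T)**.5).round(4),"F",np.mean(F,0),S["joints"][5],S["effort"][5])
E
python3 avg.py 12
```

```text
20.0 yaw 79.15 Tz 0.2892 +- 0.0103 F [-0.0325 -3.7959  5.088 ] 3.86048258426442 0.3082267753779888
```

Call:
play_rows(
  deltas=[
    [[0, 0, 0, 0, 0, 0.04], [0, 0, 0, 0, 0, 0.04], [0, 0, 0, 0, 0, 0]],
  ],
)

```text
clock: 20.3
tcp_pos: [0.605, -0.0485, 0.3393]
tool_rot: [[0.268, 0.964, 0.0], [0.964, -0.268, -0.0], [-0.0, 0.0, -1.0]]
wrist_force: [0.3, -3.4, 5.6]
opening: 0.619
finger_force: 40.0
```

```bash
python3 avg.py 12
```

```text
20.9 yaw 74.57 Tz 0.2593 +- 0.0073 F [ 0.2638 -3.7142  5.0983] 8.448286979126488 0.2552914246916771
```

Call:
play_rows(
  deltas=[
    [[0, 0, 0, 0, 0, 0.06], [0, 0, 0, 0, 0, 0]],
  ],
)

```text
clock: 21.1
tcp_pos: [0.605, -0.0485, 0.3393]
tool_rot: [[0.326, 0.946, 0.0], [0.946, -0.326, -0.0], [-0.0, 0.0, -1.0]]
wrist_force: [0.5, -3.3, 4.9]
opening: 0.621
finger_force: 40.0
```

```bash
python3 avg.py 8
```

```text
21.5 yaw 71.12 Tz 0.2842 +- 0.0092 F [ 0.7503 -3.8869  5.1538] 11.894963192419457 0.2730761468410492
```

Load torque at the last seat was about 0.23 N m, roughly 57 N at a lead of 24 mm/rev. The next seat should give about 77 N, and the one after about 97 N, too near the 101 N limit. I'll go over the next click (yaw ≈61.6) and ease back on to the pawl.

Call:
play_rows(
  deltas=[
    [[0, 0, 0, 0, 0, 0.06], [0, 0, 0, 0, 0, 0.04], [0, 0, 0, 0, 0, 0]],
  ],
)

```text
clock: 21.8
tcp_pos: [0.605, -0.0485, 0.3393]
tool_rot: [[0.418, 0.908, 0.0], [0.908, -0.418, -0.0], [-0.0, 0.0, -1.0]]
wrist_force: [1.5, -4.8, 4.7]
opening: 0.621
finger_force: 40.0
```

```bash
python3 avg.py 5
```

```text
22.05 yaw 65.38 Tz 0.2839 +- 0.0061 F [ 0.8777 -4.0742  5.226 ] 17.635986803449647 0.2883913367986679
```

Call:
play_rows(
  deltas=[
    [[0, 0, 0, 0, 0, 0.03], [0, 0, 0, 0, 0, 0]],
  ],
)

```text
clock: 22.25
tcp_pos: [0.605, -0.0485, 0.3393]
tool_rot: [[0.445, 0.896, 0.0], [0.896, -0.445, -0.0], [-0.0, 0.0, -1.0]]
wrist_force: [1.5, -4.4, 5.4]
opening: 0.619
finger_force: 40.0
```

```bash
python3 avg.py 5
```

```text
22.5 yaw 63.66 Tz 0.2395 +- 0.0092 F [ 0.8734 -4.4603  4.7961] 19.353162455923968 0.2491358108818531
```

Call:
play_rows(
  deltas=[
    [[0, 0, 0, 0, 0, 0.03], [0, 0, 0, 0, 0, 0]],
  ],
)

```text
clock: 22.7
tcp_pos: [0.605, -0.0485, 0.3393]
tool_rot: [[0.471, 0.882, 0.0], [0.882, -0.471, -0.0], [-0.0, 0.0, -1.0]]
wrist_force: [0.6, -3.8, 5.1]
opening: 0.618
finger_force: 40.0
```

```bash
python3 avg.py 5
```

```text
22.95 yaw 61.93 Tz 0.1237 +- 0.0108 F [ 0.5897 -3.6019  5.077 ] 21.07859538800885 0.13382235076278448
```

Call:
play_rows(
  deltas=[
    [[0, 0, 0, 0, 0, 0.03], [0, 0, 0, 0, 0, 0]],
  ],
)

```text
clock: 23.15
tcp_pos: [0.605, -0.0485, 0.3393]
tool_rot: [[0.498, 0.867, 0.0], [0.867, -0.498, -0.0], [-0.0, 0.0, -1.0]]
wrist_force: [1.3, -5.7, 5.0]
opening: 0.619
finger_force: 40.0
```

```bash
python3 avg.py 5
```

```text
23.4 yaw 60.19 Tz 0.3443 +- 0.0151 F [ 1.0935 -4.4403  5.0627] 22.81806919147659 0.3176846634596586
```

Call:
play_rows(
  deltas=[
    [[0, 0, 0, 0, 0, -0.015], [0, 0, 0, 0, 0, 0]],
  ],
)

```text
clock: 23.6
tcp_pos: [0.605, -0.0485, 0.3393]
tool_rot: [[0.484, 0.875, 0.0], [0.875, -0.484, -0.0], [-0.0, 0.0, -1.0]]
wrist_force: [1.7, -5.5, 5.0]
opening: 0.617
finger_force: 40.0
```

```bash
python3 avg.py 4
```

```text
23.8 yaw 61.06 Tz 0.3451 +- 0.0189 F [ 1.0004 -4.2588  5.2994] 21.957073668161314 0.34290237352252007
```

Call:
play_rows(
  deltas=[
    [[0, 0, 0, 0, 0, -0.01], [0, 0, 0, 0, 0, 0]],
  ],
)

```text
clock: 24.0
tcp_pos: [0.605, -0.0485, 0.3393]
tool_rot: [[0.475, 0.88, 0.0], [0.88, -0.475, -0.0], [-0.0, 0.0, -1.0]]
wrist_force: [2.0, -4.9, 5.0]
opening: 0.618
finger_force: 40.0
```

```bash
python3 avg.py 4
```

```text
24.2 yaw 61.63 Tz 0.3266 +- 0.0111 F [ 1.1041 -4.6003  5.4664] 21.384447286376528 0.3374690841883421
```

Call:
play_rows(
  deltas=[
    [[0, 0, 0, 0, 0, -0.015], [0, 0, 0, 0, 0, 0]],
  ],
)

```text
clock: 24.4
tcp_pos: [0.605, -0.0485, 0.3393]
tool_rot: [[0.461, 0.887, 0.0], [0.887, -0.461, -0.0], [-0.0, 0.0, -1.0]]
wrist_force: [0.1, -5.3, 4.8]
opening: 0.62
finger_force: 40.0
```

```bash
python3 avg.py 3
```

```text
24.55 yaw 62.49 Tz 0.3378 +- 0.0156 F [ 1.3654 -4.4366  4.9087] 20.52682674521088 0.3357416298240423
```

Call:
play_rows(
  deltas=[
    [[0, 0, 0, 0, 0, -0.01], [0, 0, 0, 0, 0, 0]],
  ],
)

```text
clock: 24.75
tcp_pos: [0.605, -0.0485, 0.3393]
tool_rot: [[0.453, 0.892, 0.0], [0.892, -0.453, -0.0], [-0.0, 0.0, -1.0]]
wrist_force: [1.5, -4.7, 5.3]
opening: 0.622
finger_force: 40.0
```

```bash
python3 avg.py 3
```

```text
24.9 yaw 63.06 Tz 0.3418 +- 0.0062 F [ 0.9593 -4.4184  5.0825] 19.95356004712754 0.32608495093882084
```

Call:
play_rows(
  deltas=[
    [[0, 0, 0, 0, 0, -0.015], [0, 0, 0, 0, 0, 0]],
  ],
)

```text
clock: 25.1
tcp_pos: [0.605, -0.0485, 0.3393]
tool_rot: [[0.439, 0.898, 0.0], [0.898, -0.439, -0.0], [-0.0, 0.0, -1.0]]
wrist_force: [1.2, -4.3, 4.9]
opening: 0.618
finger_force: 40.0
```

```bash
python3 avg.py 3
```

```text
25.25 yaw 63.92 Tz 0.319 +- 0.0146 F [ 0.5732 -4.448   5.1557] 19.09271438553373 0.32138463109731674
```

Call:
play_rows(
  deltas=[
    [[0, 0, 0, 0, 0, -0.015], [0, 0, 0, 0, 0, 0]],
  ],
)

```text
clock: 25.45
tcp_pos: [0.605, -0.0485, 0.3393]
tool_rot: [[0.426, 0.905, 0.0], [0.905, -0.426, -0.0], [-0.0, 0.0, -1.0]]
wrist_force: [1.2, -4.4, 5.6]
opening: 0.62
finger_force: 40.0
```

```bash
python3 avg.py 3
```

```text
25.6 yaw 64.77 Tz 0.155 +- 0.0046 F [ 0.8795 -4.4005  5.0931] 18.24152611218679 0.15138254966586828
```

Call:
play_rows(
  deltas=[
    [[0, 0, 0, 0, 0, -0.015], [0, 0, 0, 0, 0, 0]],
  ],
)

```text
clock: 25.8
tcp_pos: [0.605, -0.0485, 0.3393]
tool_rot: [[0.412, 0.911, 0.0], [0.911, -0.412, -0.0], [-0.0, 0.0, -1.0]]
wrist_force: [-0.2, -3.5, 5.6]
opening: 0.62
finger_force: 40.0
```

```bash
python3 avg.py 3
```

```text
25.95 yaw 65.62 Tz -0.1336 +- 0.0151 F [-0.0114 -4.1248  5.2941] 17.395004448684055 -0.14557183720171452
```

The pawl now takes the load at yaw ≈65. Just ahead of it the pure load is 0.32 N m, about 84 N, the middle of the window. Now release and rise.

Call:
play_rows(
  deltas=[
    [[0, 0, 0, 0, 0, 0.007], [0, 0, 0, 0, 0, 0]],
  ],
)

```text
clock: 26.15
tcp_pos: [0.605, -0.0485, 0.3393]
tool_rot: [[0.419, 0.908, 0.0], [0.908, -0.419, -0.0], [-0.0, 0.0, -1.0]]
wrist_force: [0.8, -3.9, 5.1]
opening: 0.622
finger_force: 40.0
```

Call:
play_rows(
  deltas=[
    [[0, 0, 0, 0, 0, 0], [0, 0, 0, 0, 0, 0], [0, 0, 0, 0, 0, 0], [0, 0, 0, 0, 0, 0], [0, 0, -0.02, 0, 0, 0], [0, 0, -0.03, 0, 0, 0], [0, 0, -0.04, 0, 0, 0], [0, 0, -0.03, 0, 0, 0]],
  ],
  fingers=1,
)

```text
clock: 26.95
tcp_pos: [0.6048, -0.0483, 0.4614]
tool_rot: [[0.423, 0.906, 0.001], [0.906, -0.423, 0.0], [0.0, 0.001, -1.0]]
wrist_force: [0.6, -0.6, 0.1]
opening: 1.002
finger_force: 0.0
```

Call:
play_rows(
  deltas=[
    [[-0.03, 0, 0, 0, 0, 0], [-0.04, 0, 0, 0, 0, 0], [-0.02, 0, 0, 0, 0, 0], [0, 0, 0, 0, 0, 0], [0, 0, 0, 0, 0, 0]],
  ],
)

```text
clock: 27.45
tcp_pos: [0.5669, -0.1299, 0.4591]
tool_rot: [[0.424, 0.906, 0.0], [0.906, -0.424, 0.0], [0.0, -0.0, -1.0]]
wrist_force: [0.4, -0.3, -0.1]
opening: 0.999
finger_force: 0.0
```

```bash
python3 meas.py w5
```

```text
stud 172 [0.6094 0.042  0.1454] [0.6103 0.0442] 0.0117
knob 3967 [ 0.6049 -0.0479  0.183 ] [ 0.6047 -0.0482] 0.03
wheel 287 [ 0.5943 -0.0719  0.1469] [ 0.6038 -0.0528] 0.0401
pivot 508 [ 0.5961 -0.1469  0.1438] [ 0.5976 -0.145 ] 0.0163
knob_grip 0.79 [320.4 101.9] [ 0.6054 -0.0484  0.168 ]
pawl_tip 0.57 [317.7 137.4] [ 0.5895 -0.0764  0.144 ]
pawl_tip 0.36 [382. 238.] [ 0.6074 -0.2035  0.144 ]
27.65 [ 0.5673 -0.1292  0.459 ] [-15.3418  -5.5008  89.8485   0.0066  95.6634   9.6443] [ 0.7375 -0.8018  0.1184] [-0.002   0.0063  0.0326] 0.9980368780631305
```

View pics/w5.png

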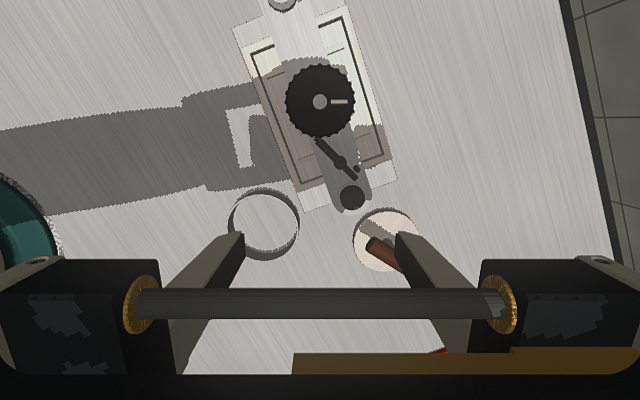

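After release, the white line at (340,101) still lies along the finger axis, so the tooth held. The pawl tip at (318,137) is about 32 mm from the axis, so it is down. The knob axis is unmoved at (0.6047, -0.048), so the bar is home.

```bash
python3 -c "
from cell import ctrl
print(ctrl.hand_in())"
```

```text
the job is handed in; nothing more can be done
None
```

The job is handed in, and no verdict came back: the bar is home on its stud, the pawl holds what I judged the third click under load (about 84 N, estimated from wrist torque), and the gripper is clear of the press.

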